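# Pin the tile mould in line

### The arm

A 6-joint arm with a two-finger parallel gripper is mounted at the origin on the work surface. World frame = base frame: x ahead of the robot, y to its left, z up, the work surface at z = 0. Lengths are in mm, angles in degrees, forces in N, time in s.
With the tool pointing down it reaches from about 350 to 850 mm from the base axis. Payload 8.1 kg.
Tool frame: the origin (TCP) lies midway between the tips of the shut fingers; the grasp point (between the pads) lies 19 mm behind it (r.grasp_offset is the distance from the TCP to the grasp point, in mm); z points along the fingers, x is the direction in which the jaws open and shut, and the axes are right-handed (so a half turn about z gives the same grasp; the last joint's range is limited). The gripper opens to 85 mm and grips with 20 to 120 N. Pads are 22 mm wide; open, the fingers measure 114 mm over their backs; the gripper's body (76 mm by 85 mm) begins 54 mm behind the grasp point. The pads swing forward as they close: fully open they stand 13 mm farther back than shut.
Start: joints at [-75.94, 7.471, 85.268, -0, 87.261, -4.893], TCP at [194.9, -567.467, 192.992] pointing down, gripper open.
Joint ranges: [-169.43, 169.43], [-51.17, 129.36], [1.28, 143.12], [-76.62, 256.62], [0, 156.53], [-152.29, 152.29]. Speed limits (degrees/s): [136.94, 136.94, 159.86, 180, 180, 180].

### API

Orientations are given as [roll, pitch, yaw] about the fixed x, y, z axes, in that order (R = Rz(yaw) Ry(pitch) Rx(roll)).
In Python, from bench import r, optics, hand_in gives the robot as it stands.
- The arm moves only by the shell command python3 -m pendant 'ROWS' [FORCE]. ROWS is JSON, a list of rows, each a list of 5 numbers: the opening, from 0 (shut) to 1 (fully open), then the shift along the tool's x, y, z in mm, then the turn about the tool's z in degrees. A call has 1 to 10 rows; each row shifts and turns the commanded pose from where the row before left it, along the tool's axes as they then stand; what a row does not reach is not made up. A row lasts 1/10 s, in which the tool goes at most 50 mm and 8.59 degrees, less where a joint would pass 70% of its speed; a pose out of reach is approached as far as the arm can. A call with a gripper value outside its range is refused whole. The fingers move at their own pace and stop on an object; FORCE is the grip in N (left out, the last holds). Time passes only in rows, so rows that do not move let the fingers close. It gives the time, the measured TCP pose, the force and the opening at its end, in the units of the state.
- r.sense(): the state, without advancing time (a new reading comes with each control period).
- optics.snapshot(name): name is "side" or "top" or "wrist"; returns (picture, depth): 420x560x3 uint8, blue, green, red; 420x560 float32, mm along the optical axis (not along the pixel's ray), 0 where there is no reading.
- optics.camera_params(name): a dict with "camera_matrix" (3x3 intrinsics, pixels), "eye" and "orientation" of the camera in the world. Camera axes: x right, y down, z forward; pixel columns grow to the right and rows downward; lengths in mm; the calibration is good to about 2 mm. A picture is of the moment at which its call begins: read the wrist's pose just before it. camera_params takes no time and is no camera call; for the wrist camera it gives the pose at the moment of the call.
- hand_in(): hands the job in, once; it reports no verdict.
Trained networks look in the newest picture that a camera, given by its name, has taken for a name from the list of things; names that differ only in an ending like _2 or _b are one class to them, and where a whole thing is asked for, a point or a joint stands for the part that bears it (a point fixed in the world has none). Each returns a list of dicts, best first, with "score" (0 to 1); they miss things now and then, are a little off and sometimes report something else, mostly with a low value. They report only what shows in the picture. A call takes as long as a camera call. They do not tell look-alikes from the thing itself.
- optics.search_frame(camera, query): "at" ([x, y, z] in mm, in world coordinates, good to about 4 mm: the middle of the surface that is visible of it).
The state is a dict: "time": time; "joint_pos": joint angles; "qd": joint speeds; "joint_efforts": joint torques, N m; "tool_pos": TCP position; "tcp_rot": TCP orientation; "ft_force": force on the tool from outside, world axes, zero at the start; "wrist_torque": the same for the moment, N m; "finger_gap": finger opening in mm.
Only numpy, scipy, OpenCV 4.12 (cv2) and the standard library are available. Lean on these libraries where they do the work, as an engineer would, in place of code of your own. Each camera call takes 0.05 s, during which the arm holds its last target. There are 200 camera calls.

### The job

The plywood frame of the tile mould lies askew on its base board. Take the two tapered steel pins from the rack and drive them down through frame and board to pull the holes into line: first the thick pin in the large hole, then the slim pin in the small hole, each straight and fully home with its collar flat on the frame, and let go. Leave the cup, bowl and jar where they stand.

Things in the scene. Friction and masses are not known exactly. Their poses are not given: they have to be found in the camera images.
- base: fixed wooden board of the tile mould, 190 (x) x 300 (y) x 25 mm, on two 20 mm battens: top 45 mm above the table. A 3 mm high plaster relief at its centre is only for looks. Origin: centre, at table height; z up, y along its long side. Vertical through holes at x = 0: large, 21.5 mm wide, at y = +95 mm; small, 16 mm wide, at y = -95 mm.
- base_hole_thick (a point): centre of the large hole's mouth in the base board's top face (45 mm above the table); axes as the board's.
- base_hole_slim (a point): centre of the small hole's mouth in the base board's top face (45 mm above the table); axes as the board's.
- frame: loose plywood frame lying flat on the board, 150 (x) x 240 (y) x 15 mm, about 0.3 kg, top 60 mm above the table. 105 mm square window; holes 21.5 mm wide at y = +95 mm and 16 mm at y = -95 mm, at first up to 9 mm out of line with the board's but overlapping. It slides when a taper pushes it. Origin: centre of its underside, z up, y along its long side.
- frame_hole_thick (a point): centre of the large hole's mouth in the frame's top face; axes as the frame's.
- frame_hole_slim (a point): centre of the small hole's mouth in the frame's top face; axes as the frame's.
- pin_thick: thick tapered steel pin, 0.13 kg, upright in the rack, collar resting on the rack's top 62 mm above the table. Round grip 22 mm in diameter, 5 to 39 mm above the origin; collar 36 mm wide, 5 mm thick; below it a 20 mm shank for 26 mm, then a taper to a 7 mm tip 52 mm below the origin. Origin: on the axis at the collar's underside; z along the axis, towards the grip.
- pin_slim: slim tapered steel pin, 0.08 kg, upright in the rack likewise. Round grip 14 mm in diameter, 5 to 39 mm above the origin; collar 28 mm wide, 5 mm thick; below it a 14.5 mm shank for 26 mm, then a taper to a 6 mm tip 52 mm below the origin. Origin: on the axis at the collar's underside; z along the axis, towards the grip.
- rack: fixed wooden pin rack, 150 (x) x 60 (y) x 62 mm high, with two upright holes 22.5 mm wide and 56 mm deep at x = +45 and -45 mm; either pin may stand in either. Origin: centre of its underside, on the table. It may stand to the left or to the right of the mould.
- cup: white cup, 72 mm wide, 75 mm high, beyond the mould; leave it alone. Origin: centre of its underside.
- bowl: terracotta bowl, 100 mm wide, 45 mm high, beyond the mould; leave it alone. Origin: centre of its underside.
- jar: glass jar, 64 mm wide, 80 mm high, beyond the mould; leave it alone. Origin: centre of its underside.
There are look-alikes about, which are no part of the job. What is shaped like the pin_slim but yellow is not meant.

How it is judged (in metres and radians):
On the way, in this order (a step that is already met when the one before it is completed fails the run):
1. the thick pin is fully home in the large hole: collar flat on the frame, pin straight, and the large holes of frame and board in line (horizontal distance between pin_thick and base_hole_thick below 0.004 m and z of pin_thick in the frame of base below 0.0635 m and angle between pin_thick's own z axis and vertical below 0.06 rad and horizontal distance between frame_hole_thick and base_hole_thick below 0.003 m), for 0.2 s.
2. then the slim pin is fully home in the small hole too, and the small holes are in line, with the thick pin still home (all of step 1 and horizontal distance between pin_slim and base_hole_slim below 0.004 m and z of pin_slim in the frame of base below 0.0635 m and angle between pin_slim's own z axis and vertical below 0.06 rad and horizontal distance between frame_hole_slim and base_hole_slim below 0.003 m), for 0.2 s.
At the end, for the whole second after the job is handed in: Both pins home in their own holes: collar within 3.5 mm of the frame's top level, upright to 0.06 rad, within 4 mm of the board's hole axes; frame flat (0.03 rad), both its holes within 3 mm of the board's; pins and frame at rest, released; cup, bowl and jar left alone (all of step 2 and linear speed of each of pin_thick, pin_slim, frame below 0.01 m/s and angle between frame's own z axis and vertical below 0.03 rad); the robot touches nothing.
It fails at once if the cup is moved by more than 20 mm (distance of cup from where it was at the start of the episode above 0.02 m).
It fails at once if the bowl is moved by more than 20 mm (distance of bowl from where it was at the start of the episode above 0.02 m).
It fails at once if the jar is moved by more than 20 mm (distance of jar from where it was at the start of the episode above 0.02 m).
It also fails if it takes over 61 s, if anything falls off the work surface, if the arm or the gripper's body presses on something with over 40 N, if the wrist force passes 120 N, or if a joint passes its speed limit or range.

## Working session

There is one attempt and no reset: what is moved stays moved. The work goes in short steps, Python scripts to look and compute and a shell command to move; the robot and the scene stay as the last step left them, time stands still between calls to the robot, and variables do not carry over. Pictures are saved under pics/ and viewed, about 8 in all and at most 12, crops included, and the job is handed in when it is done.

```bash
ls; mkdir -p pics; cat > h.py <<'E'
import numpy as np, cv2
from bench import r, optics, hand_in
from scipy.spatial.transform import Rotation as Ro
def snap(c,save=None):
    p=optics.camera_params(c); im,d=optics.snapshot(c)
    if save: cv2.imwrite('pics/'+save,im)
    return im,d,p
def rot(p):
    o=np.array(p['orientation'],float)
    return o if o.shape==(3,3) else Ro.from_euler('xyz',o,degrees=True).as_matrix()
def world(p,u,v,z):  # depth z
    K=np.array(p['camera_matrix']); c=np.stack([(u-K[0,2])/K[0,0]*z,(v-K[1,2])/K[1,1]*z,z+0*u],-1)
    return c@rot(p).T+np.array(p['eye'])
def ray(p,u,v,h): # intersect with height h
    e=np.array(p['eye']); d=world(p,np.float64(u),np.float64(v),np.float64(1.))-e
    return e+d*(h-e[2])/d[2]
E
python3 - <<'E'
from h import *
s=r.sense(); print(s['time'],s['tool_pos'],s['tcp_rot'],s['finger_gap'])
for c in('top','side','wrist'):
    im,d,p=snap(c,c+'0.png'); print(c,p)
    if c!='wrist':
        for n in('pin_thick','pin_slim','rack','frame_hole_thick','frame_hole_slim','frame','base'):
            print(n,[(np.round(x['at'],0).tolist(),round(x['score'],2)) for x in optics.search_frame(c,n)[:4]])
E
```

```text
pics
0.0 [ 194.7353145  -566.85865512  191.95567359] [-1.79989824e+02  1.05204415e-01 -7.10496455e+01] 84.933730875312
top {'camera_matrix': array([[503.93732228,   0.        , 280.31116695],
       [  0.        , 503.93732228, 203.10061127],
       [  0.        ,   0.        ,   1.        ]]), 'eye': array([ 538.89545572,   -3.45774611, 1046.98624599]), 'orientation': array([-174.60151345,   -0.99118761,  -89.78961029])}
pin_thick [([470.0, 196.0, 75.0], 0.69)]
pin_slim [([557.0, 170.0, 63.0], 0.68), ([638.0, 211.0, 59.0], 0.57), ([637.0, 150.0, 57.0], 0.49), ([512.0, 77.0, 56.0], 0.49)]
rack [([516.0, 180.0, 62.0], 0.61)]
frame_hole_thick [([519.0, -198.0, 57.0], 0.78)]
frame_hole_slim [([518.0, -192.0, 59.0], 0.58)]
frame [([527.0, -191.0, 60.0], 0.97)]
base [([523.0, -186.0, 48.0], 0.95)]
side {'camera_matrix': array([[504.32452152,   0.        , 281.28539562],
       [  0.        , 504.32452152, 203.80171601],
       [  0.        ,   0.        ,   1.        ]]), 'eye': array([ 36.00620878, 530.86583187, 539.07350148]), 'orientation': array([-120.71293504,    0.43229997, -133.18300046])}
pin_thick [([463.0, 209.0, 78.0], 0.63), ([742.0, 173.0, 55.0], 0.15)]
pin_slim [([556.0, 174.0, 74.0], 0.9), ([647.0, 189.0, 52.0], 0.88), ([589.0, 218.0, 34.0], 0.72), ([518.0, 82.0, 59.0], 0.65)]
rack [([472.0, 206.0, 59.0], 0.63), ([476.0, -121.0, 41.0], 0.44)]
frame_hole_thick [([517.0, -160.0, 60.0], 0.66)]
frame_hole_slim [([516.0, -164.0, 64.0], 0.81)]
frame [([513.0, -163.0, 58.0], 0.83)]
base [([476.0, -121.0, 44.0], 0.97)]
wrist {'camera_matrix': array([[344.86561858,   0.        , 276.88383308],
       [  0.        , 344.86561858, 205.08485607],
       [  0.        ,   0.        ,   1.        ]]), 'eye': array([ 271.12337719, -541.74737861,  374.6058257 ]), 'orientation': array([ 1.61742004e+02, -3.86989685e-03, -7.10069627e+01])}
```

View pics/top0.png

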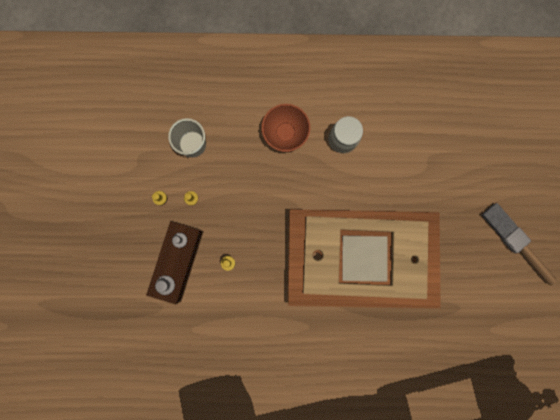

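View pics/side0.png

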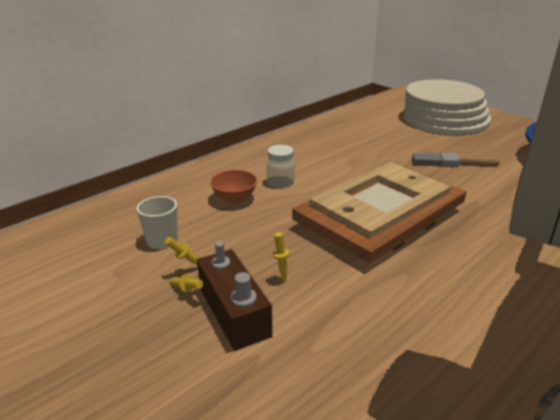

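The thick pin is at top px (165,286) and the slim one at (180,240), both grey and in the rack. The yellow look-alikes are at (159,198), (191,198) and (228,263). The frame's large hole is at (319,256) and the small one at (415,260). First I'll fly over the board with the wrist camera.

```bash
python3 -m pendant '[[1,0,0,0,6.3],[1,0,0,0,6.3],[1,0,0,0,6.3],[1,-30,-30,0,0],[1,-30,-30,0,0],[1,-30,-30,0,0],[1,-30,-30,0,0],[1,-30,-30,0,0],[1,-30,-30,0,0],[1,-30,-30,0,0]]'; python3 -m pendant '[[1,-30,-30,0,0],[1,-30,-30,0,0],[1,-30,-30,0,0],[1,-30,-30,0,0],[1,-30,-30,0,0],[1,-30,-30,0,0],[1,0,0,0,0]]'
python3 - <<'E'
from h import *
s=r.sense(); print(s['time'],s['tool_pos'],s['tcp_rot'])
im,d,p=snap('wrist','w1.png'); np.save('w1d.npy',d); np.save('w1p.npy',p,allow_pickle=True); print(p['eye'],p['orientation'])
E
```

```text
time: 1.85
tool_pos: [405.7, -355.9, 193.2]
tcp_rot: [-180.0, -0.0, -90.0]
ft_force: [0.8, -0.8, -0.1]
finger_gap: 85.2
time: 2.55
tool_pos: [587.3, -172.8, 192.7]
tcp_rot: [-179.9, 0.1, -89.7]
ft_force: [-0.1, -0.4, -0.2]
finger_gap: 85.2
2.55 [ 587.25814348 -172.78026883  192.69432818] [-1.79947161e+02  9.04289714e-02 -8.96753232e+01]
[ 667.68891965 -173.08684448  374.35425125] [ 1.61793573e+02  1.00387710e-01 -8.96382000e+01]
```

View pics/w1.png

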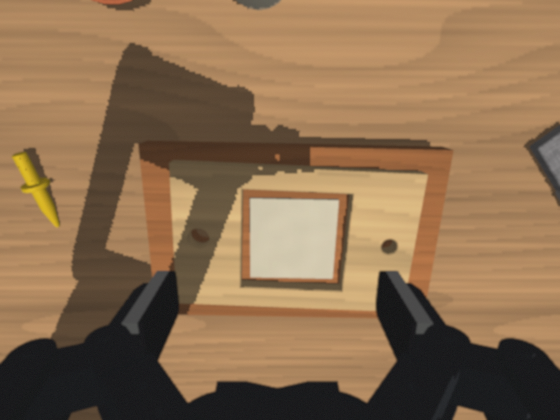

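The wrist view shows the whole board and frame, with the large hole near px (200,235) and the small one near (389,247). Next I'll fit the outlines from depth.

```bash
cat >> h.py <<'E'
def rect(pts):
    (c,(w,h),a)=cv2.minAreaRect(pts.astype(np.float32))
    if w>h: w,h=h,w; a+=90
    while a>45:a-=90
    while a<-45:a+=90
    return np.round([*c,w,h,a],2)
def big(m,op=3):
    m=cv2.morphologyEx(m.astype(np.uint8),cv2.MORPH_OPEN,np.ones((op,op)))
    n,l,st,_=cv2.connectedComponentsWithStats(m); k=1+np.argmax(st[1:,4]); return l==k
def board(im,d,p):
    v,u=np.mgrid[:420,:560].astype(float); W=world(p,u,v,d.astype(float))
    z=W[...,2]; ok=(d>0)&(W[...,0]>400)&(W[...,0]<650)
    fr=big(ok&(z>53)&(z<67)); ba=big(ok&(z>36)&(z<67))
    print('ztop frame',np.median(z[fr]),'base',np.median(z[ba&~fr]))
    print('frame',rect(W[fr][:,:2]),'base',rect(W[ba][:,:2]))
    g=cv2.cvtColor(im,cv2.COLOR_BGR2HSV)
    rel=big(ok&(g[...,1]<75)&(g[...,2]>110)&(z<56)&(z>40))
    print('relief',rect(np.array([ray(p,a,b,48)[:2] for b,a in np.argwhere(rel)])))
    return W,fr,ba
E
python3 - <<'E'
from h import *
im=cv2.imread('pics/w1.png'); d=np.load('w1d.npy'); p=np.load('w1p.npy',allow_pickle=True).item()
W,fr,ba=board(im,d,p)
a=im[215:275,175:225];b=im[215:275,360:420]
cv2.imwrite('pics/c1.png',np.hstack([cv2.resize(a,None,fx=7,fy=7,interpolation=2),cv2.resize(b,None,fx=6,fy=7,interpolation=2)]))
print(W[205:265:6,185:218:4,2].round().astype(int)); print(W[225:270:5,375:405:4,2].round().astype(int))
E
```

```text
ztop frame 60.68756520527177 base 46.20521764498116
frame [ 525.03 -189.92  151.17  240.95   -2.19] base [ 522.55 -189.25  191.3   300.81   -0.74]
relief [ 523.29 -189.59   87.95   88.99   -0.85]
[[60 60 62 61 61 61 60 62 60]
 [60 62 59 61 61 61 61 60 62]
 [61 61 61 61 62 60 61 60 61]
 [60 60 61 61 60 60 62 61 61]
 [60 61 60  2 60 61 61 61 60]
 [61 51 35 25  2  1 60 61 60]
 [60 57 49 35 32 31 59 61 61]
 [60 60 60 57 58 60 60 60 62]
 [62 60 61 61 62 62 61 61 61]
 [61 60 61 60 61 61 61 61 61]]
[[60 61 61 62 61 61 61 60]
 [61 61 60 60 61 60 60 62]
 [62 61 60 59 60 60 60 61]
 [61 61 60 37 46 60 60 61]
 [61 61 39 42 48 56 61 61]
 [61 61 51 51 55 60 61 61]
 [60 60 61 60 60 61 61 61]
 [60 61 61 61 60 60 61 62]
 [61 61 61 61 60 60 62 61]]
```

View pics/c1.png

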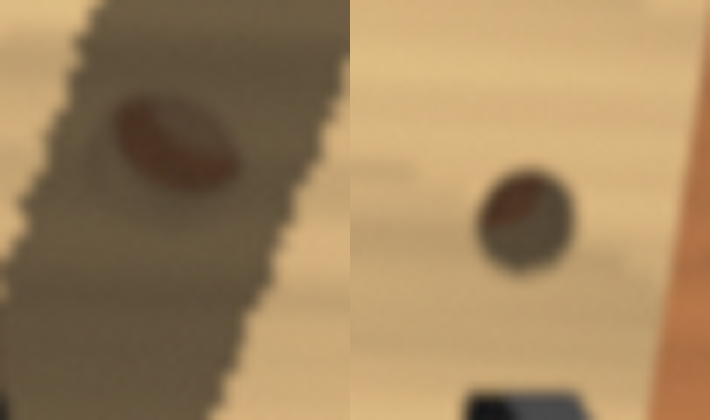

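```bash
python3 - <<'E'
from h import *
p=np.load('w1p.npy',allow_pickle=True).item()
print(ray(p,200,235,60.5),ray(p,389.2,246.4,60.5))
K=p['camera_matrix']
for q in [(524,-94.4,45),(521.4,-284.4,45),(528.7,-95,60),(521.4,-284.8,60)]:
    c=K@(rot(p).T@(np.array(q)-p['eye'])); print(q,c[:2]/c[2])
E
python3 -m pendant '[[1,-38,0,-5,0],[1,-38,0,-5,0],[1,-38,0,0,0],[1,-38,0,0,0],[1,-38,0,0,0],[1,-38,0,0,0],[1,-38,0,0,0],[1,-38,0,0,0],[1,-38,-5,0,0],[1,0,0,0,0]]'
python3 - <<'E'
from h import *
im,d,p=snap('wrist','w2.png'); np.save('w2d.npy',d); np.save('w2p.npy',p,allow_pickle=True); print(p['eye'],p['orientation'])
E
```

```text
[532.86667275 -97.53346923  60.5       ] [ 521.88090338 -285.40738228   60.5       ]
(524, -94.4, 45) [200.71117562 236.96832475]
(521.4, -284.4, 45) [383.59589804 240.46207861]
(528.7, -95, 60) [197.81909565 238.66134239]
(521.4, -284.8, 60) [388.38570928 246.62206779]
time: 3.6
tool_pos: [588.9, 168.1, 203.0]
tcp_rot: [-180.0, 0.1, -89.8]
ft_force: [0.1, -0.4, -0.2]
finger_gap: 85.3
[669.45242296 167.71874525 384.58820143] [ 1.61744545e+02  8.23560560e-02 -8.97280315e+01]
```

View pics/w2.png

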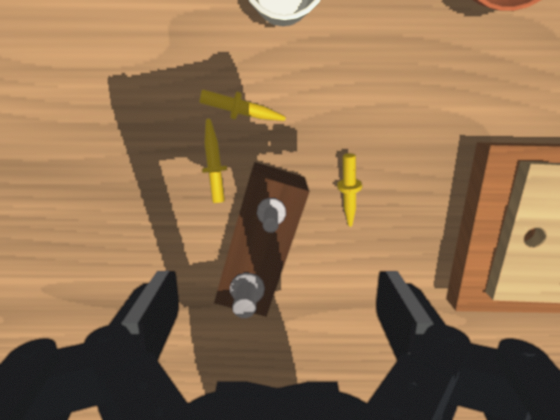

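```bash
python3 - <<'E'
from h import *
im=cv2.imread('pics/w2.png'); d=np.load('w2d.npy').astype(float); p=np.load('w2p.npy',allow_pickle=True).item()
v,u=np.mgrid[:420,:560].astype(float); W=world(p,u,v,d); z=W[...,2]
reg=(u>190)&(u<320)&(v>150)&(v<330)&(d>0)
top=big(reg&(z>58)&(z<66)); print('rack top z',np.median(z[top]),rect(W[top][:,:2]))
for a,b,c,e in((215,280,255,325),(250,295,190,240)):
    m=(u>a)&(u<b)&(v>c)&(v<e)&(d>0)&(z>94)&(z<110); P=W[m]; print(len(P),np.median(P[:,2]),P.mean(0),np.ptp(P,0), cv2.minEnclosingCircle(P[:,:2].astype(np.float32)))
    m=(u>a-10)&(u<b+10)&(v>c-20)&(v<e+10)&(d>0)&(z>65)&(z<71); P=W[m]; print(' collar',len(P),np.median(P[:,2]),cv2.minEnclosingCircle(P[:,:2].astype(np.float32)))
K=p['camera_matrix']
for q in [(524,-94.4,45),(528.7,-95,60)]:
    c=K@(rot(p).T@(np.array(q)-p['eye'])); print(q,c[:2]/c[2])
c1=cv2.resize(im[255:325,210:280],(420,420),interpolation=2); c2=cv2.resize(im[180:250,235:305],(420,420),interpolation=2)
c3=cv2.resize(im[207:267,500:560],(420,420),interpolation=2)
cv2.imwrite('pics/c2.png',cv2.resize(np.hstack([c1,c2,c3]),(798,266)))
E
```

```text
rack top z 62.74448535796773 [513.8  186.63  60.17 151.13 -16.56]
411 101.35392215948121 [473.10824611 199.14490809 100.87938972] [22.05442195 20.67597594  9.4569093 ] ((471.3470764160156, 199.05245971679688), 11.105152130126953)
 collar 419 67.62154646070894 ((472.9279479980469, 199.2989044189453), 19.45429229736328)
212 101.49029625603126 [558.50604781 173.73468617 100.83989312] [13.55477375 12.59525811  9.40759189] ((557.5201416015625, 173.8090362548828), 6.864131927490234)
 collar 366 67.7185185293157 ((553.3550415039062, 183.68869018554688), 24.449377059936523)
(524, -94.4, 45) [522.27040084 236.05139086]
(528.7, -95, 60) [533.80351528 237.66593372]
```

View pics/c2.png

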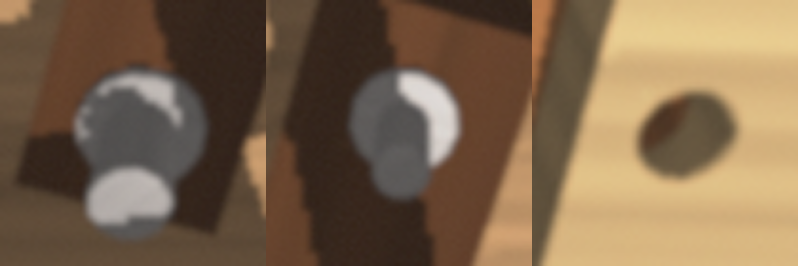

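```bash
python3 -m pendant '[[1,-10,39,0,0],[1,-10,39,0,0],[1,-11,39.5,0,0],[1,0,0,35,0],[1,0,0,35,0],[1,0,0,35,0],[1,0,0,20,0],[1,0,0,7,0],[1,0,0,0,0]]' 100;  python3 -m pendant '[[0,0,0,0,0],[0,0,0,0,0],[0,0,0,0,0],[0,0,0,0,0],[0,0,0,0,0],[0,0,0,0,0]]' 100
```

```text
time: 4.55
tool_pos: [471.2, 194.3, 70.3]
tcp_rot: [179.9, -0.0, -90.0]
ft_force: [0.8, -0.4, -0.1]
finger_gap: 85.4
time: 5.15
tool_pos: [471.8, 195.9, 71.2]
tcp_rot: [-180.0, 0.0, -89.9]
ft_force: [-0.8, -0.3, 0.7]
finger_gap: -0.0
```

```bash
python3 - <<'E'
from h import *
s=r.sense(); print(s['finger_gap'],s['tool_pos'],s['ft_force'])
im,d,p=snap('wrist'); im2,d2,p2=snap('side')
cv2.imwrite('pics/w3.png',np.hstack([cv2.resize(im,(448,336)),cv2.resize(im2[180:348,120:294],(348,336))]))
E
```

```text
-0.011402080897602918 [471.75712077 195.89554977  71.15815798] [-0.78839606 -0.25239589  0.68470241]
```

View pics/w3.png

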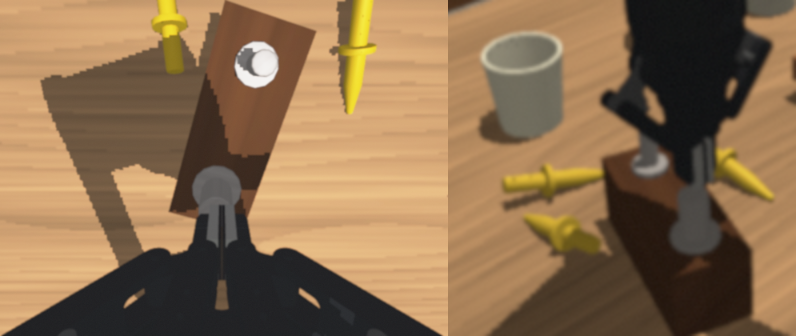

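```bash
python3 - <<'E'
from h import *
im,d,p=snap('wrist'); print(p['eye'],p['orientation'])
print('collar',ray(p,271,235,67))
v,u=np.mgrid[:420,:560].astype(float); W=world(p,u,v,d.astype(float))
for vv in range(225,350,10): print(vv,[W[vv,x].round().astype(int).tolist() for x in(262,270,290)])
im,d,p=snap('top'); W=world(p,u,v,d.astype(float))
for n in('pin_thick','pin_slim'): print([(x['at'].round() if hasattr(x['at'],'round') else x['at'],x['score']) for x in optics.search_frame('top',n)])
cv2.imwrite('pics/c3.png',cv2.resize(im[200:320,130:250],(600,600),interpolation=2))
E
```

```text
[552.25089775 195.46569659 252.5769162 ] [ 1.61738147e+02  8.85568204e-03 -8.98990911e+01]
collar [472.63144955 198.78651165  67.        ]
225 [[480, 204, 70], [482, 199, 74], [479, 188, 67]]
235 [[481, 203, 86], [481, 199, 87], [473, 188, 68]]
245 [[481, 203, 99], [481, 199, 99], [466, 188, 67]]
255 [[477, 203, 101], [477, 199, 101], [473, 189, 94]]
265 [[483, 202, 123], [483, 198, 122], [483, 190, 123]]
275 [[482, 201, 130], [482, 198, 130], [482, 190, 130]]
285 [[483, 201, 138], [483, 198, 139], [483, 190, 138]]
295 [[483, 201, 145], [482, 198, 145], [482, 191, 144]]
305 [[484, 200, 152], [480, 198, 147], [484, 191, 153]]
315 [[484, 200, 158], [483, 198, 157], [484, 191, 158]]
325 [[484, 200, 163], [478, 198, 155], [484, 191, 163]]
335 [[484, 200, 168], [475, 198, 157], [484, 191, 167]]
345 [[487, 199, 176], [471, 198, 157], [485, 192, 174]]
[([483.5, 194.4, 66.2], 0.42)]
[([569.3, 84.0, 18.9], 0.81), ([651.5, 206.7, 21.3], 0.74), ([587.1, 233.9, 19.7], 0.54), ([556.1, 174.7, 63.5], 0.53)]
```

View pics/c3.png

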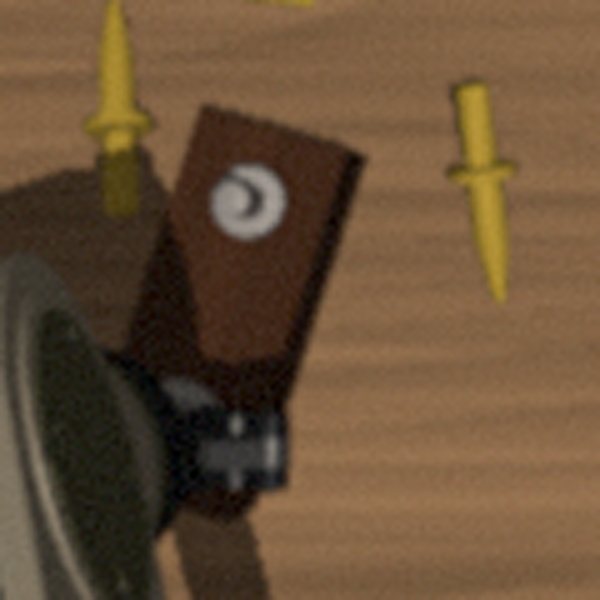

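The fingers shut above the pin: the wrist depth puts the visible finger tips at z≈115–120 and the pin top at 101, although the TCP reads 71. I'll check the tip height in detail.

```bash
python3 - <<'E'
from h import *
print(r.grasp_offset, r.sense()['joint_pos'])
im,d,p=snap('wrist')
v,u=np.mgrid[:420,:560].astype(float); W=world(p,u,v,d.astype(float))
for vv in range(238,270,2): print(vv,[W[vv,x].round(1).tolist() for x in(264,272,286)], im[vv,272])
E
python3 -m pendant '[[1,0,0,0,0],[1,0,0,0,0],[1,0,0,0,0],[1,0,0,0,0],[1,0,0,0,0]]'
python3 - <<'E'
from h import *
im,d,p=snap('wrist','w4.png'); s=r.sense(); print(s['finger_gap'],s['tool_pos'])
v,u=np.mgrid[:420,:560].astype(float); W=world(p,u,v,d.astype(float))
z=W[...,2]
for x in range(130,200,10): print(x,[W[vv,x].round().astype(int).tolist() for vv in range(250,340,12)])
im,d,p=snap('side','s4.png'); cv2.imwrite('pics/c4.png',np.hstack([cv2.resize(cv2.imread('pics/w4.png'),(448,336)),cv2.resize(im[180:348,120:294],(348,336))]))
E
```

```text
18.700000000000003 [ 1.67892597e+01 -9.73155320e-01  1.07128115e+02  8.46027939e-04
  7.38569959e+01  1.06734811e+02]
238 [[481.6, 201.9, 91.6], [481.7, 197.8, 92.0], [476.5, 190.4, 80.1]] [93 94 97]
240 [[481.6, 201.8, 94.2], [481.1, 197.8, 93.0], [476.4, 190.4, 82.6]] [92 92 96]
242 [[481.4, 201.7, 96.2], [481.0, 197.8, 95.2], [476.7, 190.5, 85.8]] [93 93 96]
244 [[481.7, 201.6, 99.1], [481.7, 197.7, 99.1], [477.3, 190.6, 89.5]] [93 94 96]
246 [[481.3, 201.5, 100.7], [480.6, 197.7, 99.1], [477.5, 190.7, 92.3]] [ 97  98 101]
248 [[480.7, 201.5, 101.5], [480.5, 197.7, 101.1], [477.5, 190.7, 94.8]] [102 102 105]
250 [[479.3, 201.6, 100.9], [479.7, 197.7, 101.6], [477.4, 190.8, 96.9]] [ 99 100 103]
252 [[478.4, 201.6, 101.1], [478.7, 197.7, 101.8], [477.4, 190.8, 99.1]] [100 101 104]
254 [[477.5, 201.5, 101.5], [477.5, 197.7, 101.5], [477.6, 190.9, 101.6]] [100 101 104]
256 [[476.3, 201.6, 101.4], [476.4, 197.7, 101.4], [476.1, 190.9, 100.9]] [93 94 95]
258 [[482.8, 201.0, 116.2], [482.4, 197.5, 115.4], [482.2, 191.3, 115.0]] [91 92 91]
260 [[482.3, 200.9, 117.1], [482.1, 197.5, 116.6]
[... 785 characters left out ...]
, 163], [483, 236, 166]]
150 [[430, 298, -1], [421, 298, 1], [409, 300, 1], [398, 301, 1], [479, 243, 141], [483, 238, 154], [483, 235, 161], [485, 233, 168]]
160 [[431, 289, 0], [420, 290, 1], [409, 291, 1], [479, 242, 133], [483, 237, 147], [483, 234, 155], [479, 234, 156], [484, 230, 167]]
170 [[431, 281, 0], [420, 282, 0], [409, 284, 0], [483, 235, 139], [482, 233, 147], [482, 232, 153], [478, 231, 154], [475, 231, 156]]
180 [[431, 273, 1], [420, 274, 1], [482, 235, 129], [483, 232, 139], [479, 232, 141], [475, 231, 143], [470, 231, 144], [465, 232, 144]]
190 [[431, 265, 0], [421, 266, 2], [479, 232, 124], [475, 231, 127], [470, 232, 128], [465, 232, 129], [461, 232, 131], [350, 271, 1]]
```

View pics/c4.png

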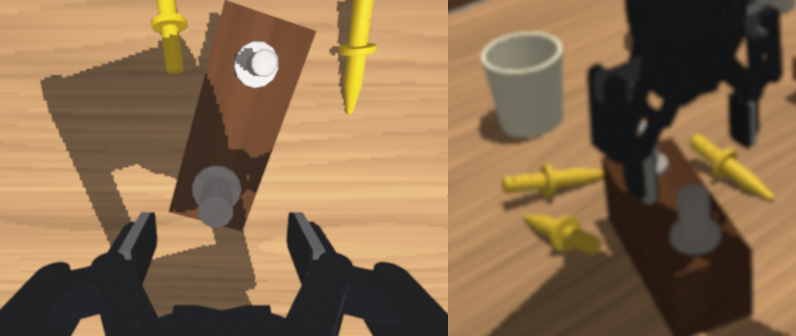

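Confirmed: the real tips sit about 43 mm above the reported TCP, so I'll subtract that from every TCP height target. I'll lower by 43 mm, keep tracking the force, and grip.

```bash
python3 -m pendant '[[1,-2,0,12,0],[1,0,0,12,0],[1,0,0,10,0],[1,0,0,6,0],[1,0,0,3,0],[1,0,0,0,0]]' 100;  python3 -m pendant '[[0,0,0,0,0],[0,0,0,0,0],[0,0,0,0,0],[0,0,0,0,0],[0,0,0,0,0],[0,0,0,0,0]]' 100
```

```text
time: 6.7
tool_pos: [471.2, 197.6, 27.3]
tcp_rot: [179.9, -0.0, -89.9]
ft_force: [-0.2, 0.4, 0.1]
finger_gap: 85.2
time: 7.3
tool_pos: [472.5, 198.4, 29.1]
tcp_rot: [-179.9, 0.1, -89.9]
ft_force: [-1.0, 2.2, 4.9]
finger_gap: 19.5
```

```bash
python3 -m pendant '[[0,0,0,-6,0],[0,0,0,-15,0],[0,0,0,-25,0],[0,0,0,-30,0],[0,0,0,-4,0],[0,0,0,0,0]]'; python3 - <<'E'
from h import *
im,d,p=snap('wrist','w5.png'); s=r.sense(); print(s['finger_gap'],s['tool_pos'],s['ft_force'])
v,u=np.mgrid[:420,:560].astype(float); W=world(p,u,v,d.astype(float))
b=im[150:345,175:375]; cv2.imwrite('pics/c5.png',cv2.resize(b,(600,585)))
for vv in range(160,290,8): print(vv,[W[vv,x].round(1).tolist() for x in (255,266,277)])
E
```

```text
time: 7.9
tool_pos: [472.5, 197.9, 109.1]
tcp_rot: [-179.9, 0.0, -89.9]
ft_force: [0.2, -0.2, -1.5]
finger_gap: 19.9
19.942494371565893 [471.47818833 197.58889026 107.56813624] [ 0.35609192  0.17628984 -1.95949661]
160 [[509.4, 212.2, 61.6], [509.9, 204.7, 63.8], [509.9, 197.4, 64.0]]
168 [[504.5, 212.1, 64.0], [504.4, 204.8, 63.2], [504.4, 197.4, 63.4]]
176 [[498.5, 212.4, 61.9], [498.6, 204.9, 62.0], [498.7, 197.4, 62.5]]
184 [[493.0, 212.4, 62.1], [493.1, 204.9, 62.7], [493.2, 197.4, 62.7]]
192 [[487.4, 212.5, 62.6], [487.2, 205.0, 61.8], [487.6, 197.4, 62.9]]
200 [[481.8, 212.6, 63.1], [481.5, 205.0, 62.1], [464.5, 197.4, 7.3]]
208 [[475.7, 212.7, 62.4], [462.0, 206.4, 21.7], [460.2, 197.4, 16.2]]
216 [[469.9, 212.8, 62.7], [461.8, 205.8, 40.4], [460.0, 197.4, 35.3]]
224 [[463.8, 213.0, 62.4], [461.5, 205.4, 56.5], [460.2, 197.3, 53.1]]
232 [[457.9, 213.0, 63.0], [457.7, 205.2, 62.4], [481.1, 197.4, 118.8]]
240 [[451.1, 213.2, 61.6], [488.1, 202.4, 145.1], [489.2, 197.4, 147.6]]
248 [[485.2, 207.4, 147.7], [485.2, 202.4, 147.5], [485.2, 197.4, 147.5]]
256 [[481.5, 207.4, 148.2], [481.1, 202.4, 147.3], [481.6, 197.4, 148.4]]
264 [[477.6, 207.5, 148.6], [481.3, 202.2, 155.5], [481.9, 197.3, 156.6]]
272 [[475.6, 207.3, 152.3], [481.2, 201.9, 162.5], [481.9, 197.3, 163.7]]
280 [[475.9, 206.8, 159.9], [480.9, 201.8, 168.3], [482.0, 197.3, 170.2]]
288 [[477.7, 206.2, 169.1], [481.6, 201.5, 175.5], [482.0, 197.3, 176.1]]
```

View pics/c5.png

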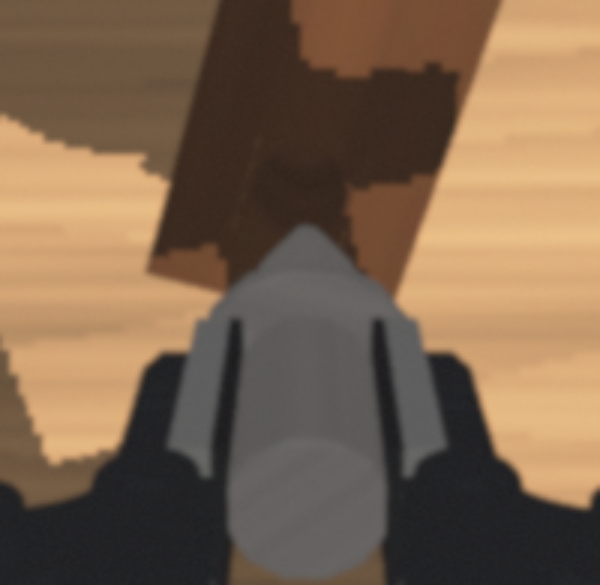

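```bash
python3 -m pendant '[[0,36.5,-6.7,0,0],[0,36.5,-6.7,0,0],[0,36.5,-6.7,0,0],[0,36.5,-6.7,0,0],[0,36.5,-6.7,0,0],[0,36.5,-6.7,0,0],[0,36.5,-6.7,0,0],[0,36.5,-6.4,0,0],[0,0,0,0,0],[0,0,0,0,0]]'; python3 - <<'E'
from h import *
print([np.round(r.sense()[k],1).tolist() for k in('tool_pos','tcp_rot')])
im,d,p=snap('wrist','w6.png'); np.save('w6d.npy',d); np.save('w6p.npy',p,allow_pickle=True)
v,u=np.mgrid[:420,:560].astype(float); W=world(p,u,v,d.astype(float))
g=(u>255)&(u<300)&(v>225)&(v<330)&(W[...,2]>150)&(W[...,2]<181); P=W[g]; print('grip front x',np.percentile(P[:,0],[50,90,98]))
c=(u>230)&(u<325)&(v>200)&(v<300)&(W[...,2]>144)&(W[...,2]<150.5); P=W[c]; print('collar',P[:,:2].min(0),P[:,:2].max(0),np.median(P[:,2]))
board(im,d,p)
im,d,p=snap('side'); cv2.imwrite('pics/s6.png',cv2.resize(im[100:280,280:500],(660,540)))
E
```

```text
time: 8.95
tool_pos: [523.8, -94.5, 105.9]
tcp_rot: [179.8, 0.1, -90.1]
ft_force: [0.1, -0.3, -0.7]
finger_gap: 19.9
[[523.8, -94.5, 105.9], [179.8, 0.1, -90.1]]
grip front x [530.95460977 533.54459685 533.967775  ]
collar [ 526.70793198 -111.15422688] [540.93052336 -78.59848132] 144.89533510061923
ztop frame 60.67331195023917 base 46.33066087139031
frame [ 524.92 -190.17  150.76  240.78   -2.21] base [ 522.62 -184.21  190.95  290.62   -0.78]
relief [ 523.2  -189.24   88.7    89.06   -0.9 ]
```

View pics/w6.png

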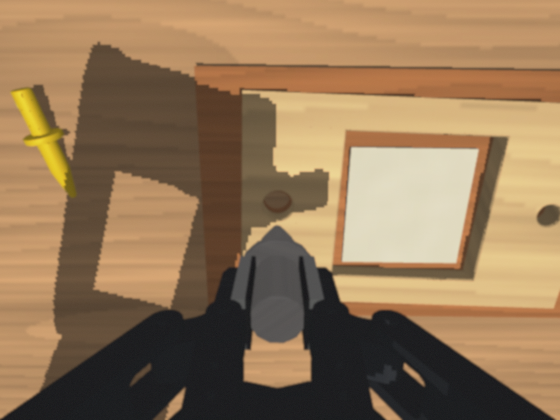

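```bash
python3 -m pendant '[[0,-0.4,-2,10,0],[0,0,0,10,0],[0,0,0,8,0],[0,0,0,5,0],[0,0,0,3,0],[0,0,0,0,0]]'; python3 -m pendant '[[0,0,0,3,0],[0,0,0,3,0],[0,0,0,3,0],[0,0,0,0,0]]'
```

```text
time: 9.65
tool_pos: [526.9, -93.6, 71.4]
tcp_rot: [179.9, 0.0, -89.9]
ft_force: [0.1, -1.3, -0.9]
finger_gap: 19.7
time: 10.05
tool_pos: [526.9, -93.7, 62.4]
tcp_rot: [180.0, 0.0, -90.0]
ft_force: [-0.4, 1.6, -1.3]
finger_gap: 19.3
```

```bash
python3 -m pendant '[[0,0,0,3,0],[0,0,0,3,0],[0,0,0,0,0]]'; python3 -m pendant '[[0,0,0,3,0],[0,0,0,3,0],[0,0,0,0,0]]'; python3 -m pendant '[[0,0,0,3,0],[0,0,0,3,0],[0,0,0,0,0]]'
```

```text
time: 10.35
tool_pos: [527.6, -93.9, 56.9]
tcp_rot: [-180.0, -0.0, -89.9]
ft_force: [1.3, -0.3, -1.9]
finger_gap: 19.5
time: 10.65
tool_pos: [527.3, -93.8, 50.7]
tcp_rot: [-180.0, -0.0, -89.9]
ft_force: [1.8, -1.4, 0.1]
finger_gap: 19.7
time: 10.95
tool_pos: [526.7, -93.6, 44.2]
tcp_rot: [179.9, 0.0, -89.9]
ft_force: [1.2, -1.1, -1.8]
finger_gap: 19.4
```

```bash
python3 -m pendant '[[0,0,0,2,0],[0,0,0,2,0],[0,0,0,0,0]]'; python3 -m pendant '[[0,0,0,2,0],[0,0,0,2,0],[0,0,0,0,0]]'; python3 -m pendant '[[0,0,0,2,0],[0,0,0,2,0],[0,0,0,0,0]]'
```

```text
time: 11.25
tool_pos: [526.7, -93.6, 40.4]
tcp_rot: [179.9, 0.0, -89.9]
ft_force: [1.0, -0.3, -1.7]
finger_gap: 19.6
time: 11.55
tool_pos: [526.7, -93.8, 36.6]
tcp_rot: [179.9, -0.0, -89.9]
ft_force: [-2.7, -1.5, -0.6]
finger_gap: 19.5
time: 11.85
tool_pos: [526.7, -93.9, 32.7]
tcp_rot: [179.9, -0.0, -89.9]
ft_force: [-4.3, -2.0, 2.2]
finger_gap: 19.5
```

```bash
python3 -m pendant '[[0,0,0.7,2,0],[0,0,0,2,0],[0,0,0,0,0]]'; python3 -m pendant '[[0,0,0,2,0],[0,0,0,0,0]]'; python3 -m pendant '[[0,0,0,1,0],[0,0,0,1,0],[0,0,0,0,0]]'
```

```text
time: 12.15
tool_pos: [526.5, -93.8, 28.7]
tcp_rot: [180.0, -0.0, -89.9]
ft_force: [-3.1, -2.0, 1.3]
finger_gap: 19.8
time: 12.35
tool_pos: [526.5, -93.8, 27.1]
tcp_rot: [180.0, -0.0, -89.9]
ft_force: [-6.1, 0.1, 6.0]
finger_gap: 19.6
time: 12.65
tool_pos: [526.6, -93.8, 27.1]
tcp_rot: [180.0, -0.0, -89.9]
ft_force: [-14.9, 1.1, 24.6]
finger_gap: 20.3
```

```bash
python3 -m pendant '[[1,0,0,0,0],[1,0,0,0,0],[1,0,0,0,0],[1,0,0,0,0],[1,0,0,0,0],[1,0,0,-15,0],[1,0,0,-35,0],[1,0,-15,-40,0],[1,0,-15,-30,0],[1,0,0,0,0]]'; python3 - <<'E'
from h import *
print([np.round(r.sense()[k],1).tolist() for k in('tool_pos','tcp_rot')])
im,d,p=snap('wrist','w7.png'); np.save('w7d.npy',d); np.save('w7p.npy',p,allow_pickle=True)
v,u=np.mgrid[:420,:560].astype(float); W=world(p,u,v,d.astype(float)); z=W[...,2]
board(im,d,p)
R=(abs(W[...,0]-525)<30)&(abs(W[...,1]+94)<30)
for lo,hi in((62.8,70),(94,103)):
    P=W[R&(z>lo)&(z<hi)]; print(lo,len(P),np.median(P[:,2]),cv2.minEnclosingCircle(P[:,:2].astype(np.float32)))
E
```

```text
time: 13.65
tool_pos: [561.6, -94.7, 152.6]
tcp_rot: [-179.4, -0.2, -89.9]
ft_force: [1.2, 0.1, 1.4]
finger_gap: 85.5
[[561.6, -94.7, 152.6], [-179.4, -0.2, -89.9]]
ztop frame 60.69283694155456 base 46.12895254034024
frame [ 523.38 -189.81  151.32  241.58   -1.31] base [ 522.52 -189.66  191.04  301.56   -0.8 ]
relief [ 523.32 -189.28   88.88   89.1    -0.81]
62.8 646 65.70842946965178 ((522.090087890625, -99.7625503540039), 24.424259185791016)
94 637 99.66214652548254 ((525.9356079101562, -93.7886734008789), 11.013508796691895)
```

View pics/w7.png

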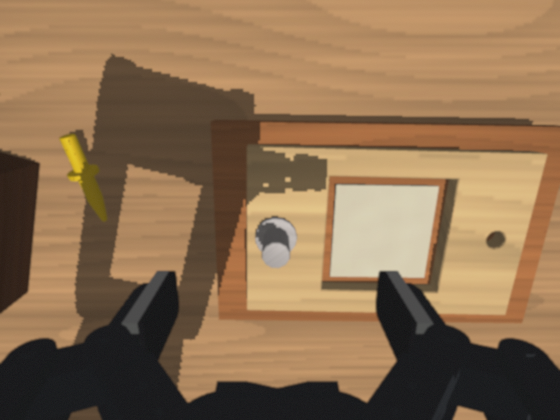

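The thick pin is home: collar top about 65 and grip top about 99, as expected, and the large holes are in line. The frame's small hole is now within about 1 mm of the board's. Next is the slim pin.

```bash
python3 -m pendant '[[1,-33.5,0,0,0],[1,-33.5,0,0,0],[1,-33.5,0,0,0],[1,-33.5,0,0,0],[1,-33.5,0,0,0],[1,-33.5,0,0,0],[1,-33.5,0,0,0],[1,-33.5,0,0,0],[1,0,0,0,0],[1,0,0,0,0]]'; python3 - <<'E'
from h import *
print([np.round(r.sense()[k],1).tolist() for k in('tool_pos','tcp_rot')])
im,d,p=snap('wrist','w8.png')
v,u=np.mgrid[:420,:560].astype(float); W=world(p,u,v,d.astype(float)); z=W[...,2]
R=(abs(W[...,0]-557)<22)&(abs(W[...,1]-174)<22)
for lo,hi in((65.5,71),(95,105)):
    P=W[R&(z>lo)&(z<hi)]; print(lo,len(P),np.median(P,0),cv2.minEnclosingCircle(P[:,:2].astype(np.float32)))
E
```

```text
time: 14.7
tool_pos: [555.2, 174.5, 144.0]
tcp_rot: [179.9, -0.0, -89.8]
ft_force: [0.6, -0.4, -0.9]
finger_gap: 85.2
[[555.2, 174.5, 144.0], [179.9, -0.0, -89.8]]
65.5 548 [562.15918225 173.89196265  67.67908801] ((557.3807373046875, 173.77813720703125), 13.91464614868164)
95 332 [558.3945966  173.8845443  101.41642039] ((557.5818481445312, 173.88856506347656), 7.036509037017822)
```

```bash
python3 -m pendant '[[1,0,-3,30,0],[1,0,0,35,0],[1,0,0,30,0],[1,0,0,14,0],[1,0,0,7,0],[1,0,0,0,0],[1,0,0,0,0]]' 100;  python3 -m pendant '[[0,0,0,0,0],[0,0,0,0,0],[0,0,0,0,0],[0,0,0,0,0],[0,0,0,0,0],[0,0,0,0,0],[0,0,0,0,0]]' 100
```

```text
time: 15.45
tool_pos: [560.6, 174.2, 30.7]
tcp_rot: [-179.9, 0.0, -90.0]
ft_force: [0.1, -0.1, -0.3]
finger_gap: 85.3
time: 16.15
tool_pos: [559.6, 174.4, 29.4]
tcp_rot: [-180.0, 0.0, -89.9]
ft_force: [-1.2, 0.1, 2.7]
finger_gap: 11.2
```

Gripped, with a gap of 11.2 (about 2.5 mm under the diameter, as with the first pin). I'll lift and travel. The thick pin's top stands at 99, so the slim tip needs to be above about 110 or pass to the side of it.

```bash
python3 -m pendant '[[0,0,0,-6,0],[0,0,0,-15,0],[0,0,0,-28,0],[0,0,0,-30,0],[0,0,0,-30,0],[0,0,0,-8,0],[0,0,0,0,0]]'; python3 - <<'E'
from h import *
print([np.round(r.sense()[k],1).tolist() for k in('tool_pos','tcp_rot')])
im,d,p=snap('wrist','w9.png')
v,u=np.mgrid[:420,:560].astype(float); W=world(p,u,v,d.astype(float)); z=W[...,2]
R=(abs(u-277)<50)&(v>190)&(v<300)&(abs(W[...,0]-558)<22)
P=W[R&(z>180)&(z<186)]; print(len(P),np.median(P,0),P.min(0),P.max(0))
for vv in range(216,300,8): print(vv,[W[vv,x].round(1).tolist() for x in (266,277,288)])
E
```

```text
time: 16.85
tool_pos: [560.8, 174.6, 148.5]
tcp_rot: [-179.8, 0.1, -89.9]
ft_force: [1.1, -0.1, -1.9]
finger_gap: 11.8
[[560.8, 174.6, 148.5], [-179.8, 0.1, -89.9]]
151 [570.88745488 173.56309449 184.72726187] [564.03306598 164.18199766 181.3462628 ] [572.38654461 183.81361213 185.99868972]
216 [[543.8, 183.2, 62.1], [543.9, 174.1, 62.5], [543.6, 165.0, 61.4]]
224 [[537.1, 183.2, 63.1], [537.4, 174.1, 63.8], [537.1, 164.9, 62.9]]
232 [[529.7, 183.3, 62.5], [563.8, 174.0, 144.9], [529.7, 164.8, 62.4]]
240 [[522.3, 183.3, 62.3], [566.2, 174.0, 161.7], [522.1, 164.7, 61.7]]
248 [[563.3, 179.8, 165.6], [571.5, 174.0, 183.1], [562.9, 168.2, 164.7]]
256 [[570.0, 179.0, 188.3], [569.1, 174.0, 186.5], [569.9, 169.0, 188.1]]
264 [[565.0, 179.1, 186.7], [564.6, 174.0, 185.8], [565.3, 168.9, 187.1]]
272 [[563.5, 179.0, 191.3], [564.8, 174.0, 193.7], [563.0, 169.0, 190.4]]
280 [[563.5, 178.8, 198.5], [565.2, 174.0, 201.4], [563.4, 169.2, 198.1]]
288 [[563.5, 178.6, 204.9], [564.9, 174.0, 207.2], [563.7, 169.4, 205.1]]
296 [[563.9, 178.4, 211.4], [565.0, 174.0, 213.1], [563.6, 169.6, 211.0]]
```

```bash
python3 -m pendant '[[0,35.2,2.8,0,0],[0,35.2,2.8,0,0],[0,35.2,2.8,0,0],[0,35.2,2.8,0,0],[0,35.2,2.8,0,0],[0,35.2,2.8,0,0],[0,35.2,2.8,0,0],[0,35.2,2.8,0,0],[0,35.2,2.8,0,0],[0,35.2,2.8,0,0]]'; python3 -m pendant '[[0,35.2,2.8,0,0],[0,35.2,2.8,0,0],[0,35.2,2.8,0,0],[0,0,0,20,0],[0,0,0,20,0],[0,0,0,0,0],[0,0,0,0,0],[0,0,0,0,0]]'; python3 - <<'E'
from h import *
print([np.round(r.sense()[k],1).tolist() for k in('tool_pos','tcp_rot')])
im,d,p=snap('wrist','w10.png')
v,u=np.mgrid[:420,:560].astype(float); W=world(p,u,v,d.astype(float)); z=W[...,2]
board(im,d,p)
R=(abs(u-277)<50)&(v>190)&(v<330)&(abs(W[...,1]+284)<22)
P=W[R&(z>150)&(z<178)&(abs(u-277)<3)]; print('grip front',np.percentile(P[:,0],[50,90]))
P=W[R&(z>140)&(z<148)]; print('collar',np.median(P,0),P.min(0),P.max(0))
h=big((z<56)&(abs(W[...,0]-521)<14)&(abs(W[...,1]+285)<14)&(d>0)); q=np.argwhere(h); print('hole px',len(q),q.mean(0),ray(p,q[:,1].mean(),q[:,0].mean(),60))
E
```

```text
time: 17.9
tool_pos: [529.9, -178.6, 143.5]
tcp_rot: [179.8, 0.1, -89.9]
ft_force: [1.0, 1.3, -1.3]
finger_gap: 11.4
time: 18.7
tool_pos: [523.6, -283.2, 106.5]
tcp_rot: [-180.0, -0.0, -89.9]
ft_force: [0.4, -0.1, -0.5]
finger_gap: 11.6
[[523.6, -283.2, 106.5], [-180.0, -0.0, -89.9]]
ztop frame 60.72887924605868 base 46.33210839350917
frame [ 523.24 -191.51  150.92  235.61   -1.3 ] base [ 522.12 -198.02  191.21  282.8    -0.79]
relief [ 522.47 -189.11   87.26   88.32   -0.53]
grip front [528.21620291 528.62549092]
collar [ 531.72811304 -283.74352512  144.65166294] [ 524.51014767 -293.64863959  140.08678553] [ 535.59750536 -273.8782174   147.95912295]
hole px 330 [213.96060606 277.47272727] [ 522.41621992 -284.13236907   60.        ]
```

```bash
python3 -m pendant '[[0,0.4,0,10,0],[0,0,0,10,0],[0,0,0,8,0],[0,0,0,5,0],[0,0,0,3,0],[0,0,0,0,0]]'; python3 -m pendant '[[0,0,0,3,0],[0,0,0,3,0],[0,0,0,3,0],[0,0,0,0,0]]'; python3 -m pendant '[[0,0,0,3,0],[0,0,0,3,0],[0,0,0,0,0]]'; python3 -m pendant '[[0,0,0,3,0],[0,0,0,3,0],[0,0,0,0,0]]'
```

```text
time: 19.35
tool_pos: [523.0, -283.5, 69.3]
tcp_rot: [179.9, 0.0, -89.9]
ft_force: [0.2, -0.8, -0.6]
finger_gap: 11.0
time: 19.75
tool_pos: [523.0, -283.5, 60.4]
tcp_rot: [180.0, 0.0, -89.9]
ft_force: [0.3, -0.0, -0.4]
finger_gap: 11.4
time: 20.05
tool_pos: [523.0, -283.5, 54.3]
tcp_rot: [180.0, 0.0, -89.9]
ft_force: [0.1, 0.1, -0.2]
finger_gap: 11.3
time: 20.35
tool_pos: [523.0, -283.5, 48.3]
tcp_rot: [180.0, 0.0, -89.9]
ft_force: [0.1, -0.3, -1.1]
finger_gap: 11.1
```

```bash
python3 -m pendant '[[0,0,0,3,0],[0,0,0,3,0],[0,0,0,0,0]]'; python3 -m pendant '[[0,0,0,2,0],[0,0,0,2,0],[0,0,0,0,0]]'; python3 -m pendant '[[0,0,0,2,0],[0,0,0,2,0],[0,0,0,0,0]]';python3 -m pendant '[[0,0,0,2,0],[0,0,0,2,0],[0,0,0,0,0]]'
```

```text
time: 20.65
tool_pos: [523.0, -283.5, 42.3]
tcp_rot: [180.0, 0.0, -89.9]
ft_force: [-0.3, 0.6, -1.0]
finger_gap: 11.4
time: 20.95
tool_pos: [523.1, -283.6, 38.6]
tcp_rot: [180.0, 0.0, -89.9]
ft_force: [0.7, 0.1, -0.9]
finger_gap: 11.7
time: 21.25
tool_pos: [523.1, -283.6, 34.6]
tcp_rot: [180.0, 0.0, -89.9]
ft_force: [0.4, 0.1, -1.2]
finger_gap: 11.6
time: 21.55
tool_pos: [523.1, -283.6, 30.5]
tcp_rot: [180.0, 0.0, -89.9]
ft_force: [-0.0, -0.4, -0.4]
finger_gap: 11.5
```

```bash
python3 -m pendant '[[0,0,0,2,0],[0,0,0,1,0],[0,0,0,0,0]]'; python3 -m pendant '[[0,0,0,1,0],[0,0,0,0,0]]'; python3 -m pendant '[[0,0,0,1,0],[0,0,0,0,0]]'
```

```text
time: 21.85
tool_pos: [523.2, -283.7, 27.7]
tcp_rot: [180.0, 0.0, -89.9]
ft_force: [-0.2, 0.1, -1.2]
finger_gap: 11.6
time: 22.05
tool_pos: [523.5, -283.9, 27.4]
tcp_rot: [-180.0, -0.0, -89.9]
ft_force: [-2.0, 0.7, 2.8]
finger_gap: 11.6
time: 22.25
tool_pos: [523.5, -283.9, 27.3]
tcp_rot: [-180.0, -0.0, -89.9]
ft_force: [-5.9, 2.2, 10.3]
finger_gap: 11.1
```

Seated: the height stopped at 27.3 with the contact force rising. I'll release, retreat and check.

```bash
python3 -m pendant '[[0,0,0,0.7,0],[1,0,0,0,0],[1,0,0,0,0],[1,0,0,0,0],[1,0,0,0,0],[1,0,0,-10,0],[1,0,0,-35,0],[1,-10,-15,-40,0],[1,-30,-15,-30,0],[1,-30,0,0,0]]'; python3 -m pendant '[[1,-30,0,0,0],[1,0,0,0,0],[1,0,0,0,0],[1,0,0,0,0]]'; python3 - <<'E'
from h import *
print([np.round(r.sense()[k],1).tolist() for k in('tool_pos','tcp_rot')])
v,u=np.mgrid[:420,:560].astype(float)
for cam in('wrist','top'):
    im,d,p=snap(cam,'end_'+cam+'.png'); W=world(p,u,v,d.astype(float)); z=W[...,2]
    if cam=='wrist': board(im,d,p)
    for n,X,Y in(('thick',525,-94),('slim',521,-284)):
        R=(abs(W[...,0]-X)<22)&(abs(W[...,1]-Y)<22)&(d>0)
        for lo,hi in((62.8,69),(95,103)):
            P=W[R&(z>lo)&(z<hi)]
            if len(P)>5: print(cam,n,lo,len(P),np.median(P[:,2]),cv2.minEnclosingCircle(P[:,:2].astype(np.float32)))
for n in('cup','bowl','jar'): print(n,[np.round(x['at']) for x in optics.search_frame('top',n)[:1]])
E
```

```text
time: 23.25
tool_pos: [557.9, -214.9, 147.7]
tcp_rot: [-179.4, -0.3, -90.0]
ft_force: [0.4, 0.7, -0.0]
finger_gap: 85.2
time: 23.65
tool_pos: [553.2, -184.5, 140.6]
tcp_rot: [-180.0, -0.0, -90.0]
ft_force: [-0.4, -1.0, -0.0]
finger_gap: 85.6
[[553.2, -184.5, 140.6], [-180.0, -0.0, -90.0]]
ztop frame 60.7252771232113 base 46.15951400634489
frame [ 523.53 -189.09  150.99  241.32   -1.27] base [ 522.47 -189.09  190.98  301.01   -0.78]
relief [ 523.04 -189.55   88.34   88.53   -0.76]
wrist thick 62.8 724 65.78783312678482 ((525.2621459960938, -94.48152160644531), 18.050493240356445)
wrist thick 95 723 99.62255029860461 ((525.6072387695312, -94.24048614501953), 11.087194442749023)
wrist slim 62.8 545 65.62031497263547 ((524.7230224609375, -287.77587890625), 18.668180465698242)
wrist slim 95 311 99.402352682774 ((522.3914184570312, -283.80157470703125), 7.314935684204102)
top thick 62.8 150 65.04160708572056 ((525.197509765625, -94.84046173095703), 29.59874725341797)
top thick 95 99 99.13528645499196 ((526.8916625976562, -92.4748764038086), 10.696495056152344)
cup [array([765., 171.,  36.])]
bowl [array([789., -35.,  21.])]
jar [array([ 767., -148.,   75.])]
```

```bash
python3 -c "
from bench import hand_in; print(hand_in())"
```

```text
the job is handed in; nothing more can be done
None
```

Both pins went in, thick then slim. They were released with the gripper clear, and the job was handed in at about 24 s. No verdict was reported.

- **Pins:** the last wrist-camera depth check put both collar tops at about 65.7 mm and both grip tops at about 99.5 mm. With the camera's +0.7 mm offset, that is fully home. The thick pin stands about 1.3–1.6 mm from the large hole's axis and the slim pin about 1.2 mm from the small hole's axis.
- **Frame:** it lies flat. The large holes are about 1.6 mm out of line (limit 3 mm) and the small holes about 0.3 mm. The frame keeps about 0.5° of turn relative to the board, within the pins' play.
- **Cup, bowl and jar:** the arm's paths kept clear of them. I only located them at the end, so I have no before-and-after measurement of their positions.

Some readings disagreed:
- **Finger height:** the real finger tips sat about 43 mm above the reported TCP height. My first grasp closed on air above the thick pin, and I corrected for that afterwards.
- **Gripper gap:** it read about 2.5 mm less than the diameter of each grip.
- **Circle fits:** the top camera put the thick pin's grip top about 2 mm from the wrist camera's fit, and the slim collar's circle fit was spoilt by stray points. I used the wrist camera's grip-top readings instead.

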